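# Load the tape hanger and cap its rod

### The job

Load the tape hanger: thread the blue tape roll onto the horizontal rod first, then the red tape roll, so that both hang on the rod with the blue one next to the upright. Then push the yellow end cap fully home onto the rod's free end so the rolls cannot come off, and let go. Leave the other things on the bench where they are.

Things in the scene. Friction and masses are not known exactly. Their poses are not given: they have to be found in the camera images.
- hanger: grey tape hanger, fixed: base 110 (x) x 200 (y) x 12 mm; 40 mm wide, 12 mm thick upright at its -y end (inner face y = -85 mm), rounded top at z = 138 mm. A level steel rod, 20 mm diameter, axis at z = 118 mm, runs from the upright along the hanger's +y to its free end; dark collar (32 mm diameter, 6 mm thick) at the upright. Origin: centre of the base's underside; z up
- rod_tip (a point): centre of the rod's free end face, 85 mm along +y from the hanger's origin, at z = 118 mm; axes as the hanger's. From the collar to here are 164 mm of clear rod; the last 4 mm are coned from 20 to 14 mm diameter
- cradle: low cradle, fixed, on which the two rolls stand on edge, coaxial: two steel rails (12 mm diameter, along the cradle's y, 56 mm apart, axes at z = 14 mm) between grey end plates 26 mm high at y = -105 and +105 mm. Origin: centre of its underside; z up. The rolls' centres stand about 100 mm apart along its y, either roll in either place
- blue_roll: blue tape roll, loose: outer diameter 102 mm, 24 mm wide, hole about 70 mm diameter, so the wall is about 15 mm; 0.09 kg nominal. Origin: on its axis, in one end face; its own z runs along the roll's axis toward the other face. Stands on edge on the cradle, its axis level
- blue_center (a point): centre of the blue roll (mid-width, on the axis; the middle of the hole), about 64 mm above the bench at the start
- red_roll: red tape roll with a cardboard core, loose: outer diameter 96 mm, 30 mm wide, hole 72 mm diameter, so the wall is 12 mm; 0.09 kg nominal. Origin: on its axis, in one end face; its own z runs along the roll's axis toward the other face. Stands on edge on the cradle, its axis level
- red_center (a point): centre of the red roll (mid-width, on the axis; the middle of the hole), about 60 mm above the bench at the start
- end_cap: yellow push-on end cap, loose: block 38 (x) x 44 (y) x 44 mm (z), 0.06 kg, black disc (32 mm diameter, 5 mm thick) on its closed +x face. A blind hole 22.5 mm in diameter, 30 mm deep, axis level, 22 mm above the underside, opens in its -x face. Origin: centre of the block's underside; z up. Fully home the rod touches the hole's bottom; it slides on freely and rests on the rod
- cap_mouth (a point): centre of the mouth of the cap's hole, 19 mm from the cap's origin along its -x, 22 mm up; axes as the end cap's
- timer: white kitchen-style timer, 64 x 70 x 21 mm, bystander; origin under its centre
- snips: orange-handled snips, 159 mm long, 13 mm high, lying on the bench, bystander; origin under its centre
- label_box: small white and green carton, 61 x 88 x 46 mm, bystander; origin under its centre
- pocket_book: black notebook, 93 x 136 x 24 mm, bystander; origin under its centre
- marker: black-capped white marker pen, 128 mm long, 16 mm high, bystander; origin under its centre

How it is judged:
By the outcome, as a careful person would: the job done as asked, in the order asked, and still so for the second after the job is handed in, with the robot touching nothing.
It also fails if it takes over 72 s, if anything falls off the work surface, if the arm or the gripper's body presses on something with over 40 N, if the wrist force passes 120 N, or if a joint passes its speed limit or range.

### The arm

A 6-joint arm with a two-finger parallel gripper is mounted at the origin on a cart in front of the work surface, level with it; the furniture and walls round the work are solid. World frame = base frame: x ahead of the robot, y to its left, z up, the work surface at z = 0. Lengths are in m, angles in rad, forces in N, time in s.
With the tool pointing down it reaches from about 0.35 to 0.875 m from the base axis. Payload 4.2 kg.
Tool frame: the origin (TCP) lies between the finger pads; the fingertips stand 11 mm ahead of it and the grasp point (between the pads) lies 8 mm behind it; z points along the fingers, y is the line along which they close (so a half turn about z gives the same grasp; the last joint's range is limited). The gripper opens to 87 mm and grips with 3 to 60 N. Pads are 19 mm wide; open, the fingers measure 117 mm over their backs; the gripper's body (75 mm by 190 mm) begins 51 mm behind the grasp point.
Start: joints at [-0.909, 0.385, 0.008, 0, -1.194, -0.259], TCP at [0.245, -0.575, 0.234] pointing down, gripper open.
Joint ranges: [-3.14, 3.14], [-1.21, 2.06], [-1.07, 1.41], [-3.16, 2.05], [-2.99, -0.16], [-3.1, 3.1]. Speed limits (rad/s): [2.79, 2.79, 3.14, 3.14, 3.14, 3.14].

### API

Orientations are given as [roll, pitch, yaw] about the fixed x, y, z axes, in that order (R = Rz(yaw) Ry(pitch) Rx(roll)).
In Python, from plant import env gives the robot as it stands.
- The arm moves only by the tool jog_arm, called after "Call:" as name(argument=value, ...) on one line, values as JSON. Schema: {"type":"object","properties":{"offsets":{"type":"string"},"aperture":{"type":"number"},"force":{"type":"number"},"only":{"type":"string"},"quiet":{"type":"boolean"},"lines":{"type":"string"}},"required":["offsets"],"additionalProperties":false}. offsets is a string of 1 to 10 rows, parted by a bar, with the numbers parted by spaces; each row has 4 numbers: dx, dy, dz in m, then a turn about the tool's z in rad; each row is the pose to reach, as a shift and turn from the pose commanded when the call began, along the tool's axes at that moment; what a row does not reach only later rows make up. A row lasts 1/10 s, in which the tool goes at most 0.05 m and 0.15 rad, less where a joint would pass 70% of its speed; a pose out of reach is approached as far as the arm can. aperture is the finger opening in m, set as the call begins (left out keeps the last). The fingers move at their own pace and stop on an object; force is the grip in N (left out, the last holds). Time passes only in rows, so rows that do not move let the fingers close. The tool returns the time, the measured TCP pose, the force, the opening and the grip force at its end. only (a regular expression) keeps the lines of the reply that match it, lines (a string "A,B") keeps lines A to B, and quiet returns only ok. Input that does not fit is refused with a message, and nothing moves.
- env.get_obs(): the state, without advancing time (a new reading comes with each control period).
- env.camera(name): name is "scene" or "top" or "wrist"; returns the picture (480x640x3 uint8, red, green, blue); there is no depth.
- env.calibration(name): a dict with "vfov" (degrees; the focal length in pixels is half the picture's height over the tangent of half this angle, whatever the lens; pixels are square), "cx", "cy" (the principal point, pixels), "dist" ([k1, k2, p1, p2, k3] as OpenCV has them; the pictures are not rectified), "pose" (4x4, takes a point from camera to world coordinates). Camera axes: x right, y up, looking along -z (the intrinsics and any distortion apply to the point x, -y, -z); pixel columns grow to the right and rows downward; lengths in m; the calibration is good to about 2 mm. A picture is of the moment at which its call begins: read the wrist's pose just before it. calibration takes no time and is no camera call; for the wrist camera it gives the pose at the moment of the call.
- env.sign_off(): hands the job in; it is judged then, once.
The state is a dict: "t": time; "joint_positions": joint angles; "qd": joint speeds; "joint_efforts": joint torques, N m; "position": TCP position; "tcp_rot": TCP orientation; "ft_force": force on the tool from outside, world axes, zero at the start; "torque": the same for the moment, N m; "width": finger opening in m; "grip_force": force on a finger pad.
Only numpy, scipy, OpenCV 4.12 (cv2) and the standard library are available. Lean on these libraries where they do the work, as an engineer would, in place of code of your own. Each camera call takes 0.05 s, during which the arm holds its last target. There are 200 camera calls.

## Working session

There is one attempt and no reset: what is moved stays moved. The work goes in short steps, Python scripts to look and compute and a tool call to move; the robot and the scene stay as the last step left them, time stands still between calls to the robot, and variables do not carry over. Pictures are saved under pics/ and viewed, at most 14 in all, crops included, and the job is handed in when it is done.

```bash
ls; mkdir -p pics
```

Create h.py:
```python
import numpy as np, cv2
from plant import env
def save(n,f):
    im=env.camera(n); cv2.imwrite('pics/'+f,im[:,:,::-1]); return im
def K(c):
    f=240/np.tan(np.radians(c['vfov'])/2); return np.array([[f,0,c['cx']],[0,f,c['cy']],[0,0,1]])
def ray(c,uv):
    p=cv2.undistortPoints(np.array(uv,float).reshape(-1,1,2),K(c),np.array(c['dist'],float)).reshape(-1,2)
    d=np.c_[p[:,0],-p[:,1],-np.ones(len(p))]; T=np.array(c['pose'])
    return T[:3,3],d@T[:3,:3].T
def plane(c,uv,z):
    o,d=ray(c,uv); return o+d*((z-o[2])/d[:,2])[:,None]
def proj(c,P):
    T=np.array(c['pose']); q=(np.atleast_2d(P)-T[:3,3])@T[:3,:3]
    q=q*[1,-1,-1]; return cv2.projectPoints(q,np.zeros(3),np.zeros(3),K(c),np.array(c['dist'],float))[0].reshape(-1,2)
```

Run:
```python
from h import *
np.set_printoptions(precision=4,suppress=True)
for n in('scene','top','wrist'):
    save(n,n+'0.png'); c=env.calibration(n); print(n,c['vfov'],c['cx'],c['cy'],c['dist']);print(np.array(c['pose']))
o=env.get_obs();print(o)
```

```text
pics
plant.py
scene 48.006863291484805 316.75946786979284 244.08256478926725 [0.0007 0.     0.     0.     0.    ]
[[ 0.6314  0.4167 -0.654  -0.3488]
 [-0.7753  0.3216 -0.5436 -0.8751]
 [-0.0162  0.8503  0.5261  0.8492]
 [ 0.      0.      0.      1.    ]]
top 48.09345004889038 320.2878128139932 239.57957727128928 [-0.0724  0.      0.      0.      0.    ]
[[-0.336   0.8336 -0.4384 -0.1155]
 [-0.9418 -0.2941  0.1627  0.1749]
 [ 0.0067  0.4676  0.8839  1.507 ]
 [ 0.      0.      0.      1.    ]]
wrist 70.34965802232193 319.5305340266439 244.86884374733114 [0.0208 0.     0.     0.     0.    ]
[[-0.3918 -0.8773 -0.2772  0.1686]
 [ 0.92   -0.3731 -0.1196 -0.6072]
 [ 0.0014 -0.3019  0.9533  0.3831]
 [ 0.      0.      0.      1.    ]]
{'t': 0.15, 'joint_positions': array([-0.9094,  0.3854,  0.0069, -0.0003, -1.194 , -0.2586]), 'qd': array([-0.    , -0.0016,  0.0051,  0.0032,  0.0011, -0.0004]), 'joint_efforts': array([  0.    , -39.1054,  18.7586,   4.2223,   0.0123,  -0.0001]), 'position': array([ 0.2448, -0.5746,  0.2327]), 'tcp_rot': array([ 3.1399, -0.0001, -2.7389]), 'ft_force': array([ 0.9835, -0.7696, -0.3236]), 'torque': array([-0.0099,  0.0124,  0.0183]), 'grip_force': 0.0, 'width': 0.0867335238370317}
```

View pics/scene0.png

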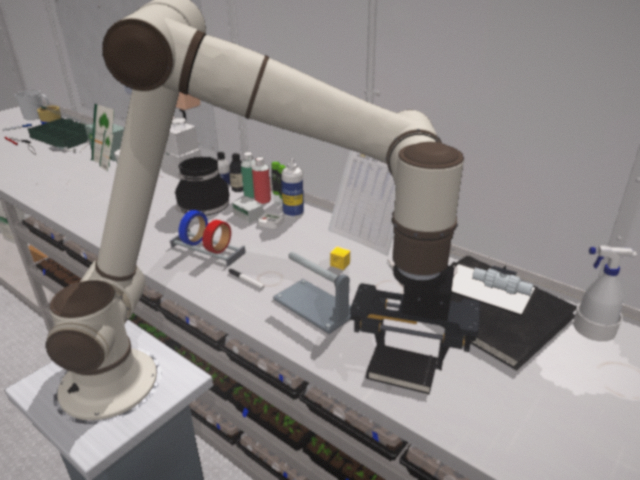

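View pics/top0.png

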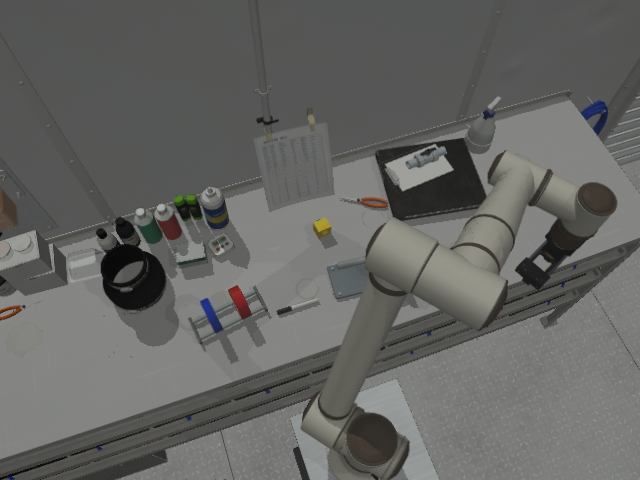

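The scene view shows the blue roll (192,228), red roll (217,236), cap (340,259) and hanger (320,290). In the top view they are blue (210,315), red (240,302), cap (322,228) and hanger (350,280), with the hanger partly hidden by the arm. Next I'll triangulate them roughly.

Add to h.py:
```python
def tri(a,ua,b,ub):
    o1,d1=ray(a,ua);o2,d2=ray(b,ub);d1=d1[0]/np.linalg.norm(d1);d2=d2[0]/np.linalg.norm(d2)
    A=np.c_[d1,-d2];s=np.linalg.lstsq(A,o2-o1,rcond=None)[0]
    p,q=o1+s[0]*d1,o2+s[1]*d2; return (p+q)/2,np.linalg.norm(p-q)
RNG={'blue':((105,120,60),(128,255,255)),'red':((0,140,60),(6,255,255)),'yellow':((22,140,90),(34,255,255))}
def mask(im,k):
    m=cv2.inRange(cv2.cvtColor(im,cv2.COLOR_RGB2HSV),*RNG[k])
    if k=='red': m|=cv2.inRange(cv2.cvtColor(im,cv2.COLOR_RGB2HSV),(172,140,60),(180,255,255))
    return m
def blobs(im,k,amin=40):
    n,l,s,c=cv2.connectedComponentsWithStats(mask(im,k)); return [(c[i],s[i]) for i in range(1,n) if s[i][4]>amin]
```

Run:
```python
from h import *
np.set_printoptions(precision=3,suppress=True)
I={n:cv2.imread(f'pics/{n}0.png')[:,:,::-1].copy() for n in('scene','top')}
C={n:env.calibration(n) for n in I}
for k in RNG:
    for n in I: print(k,n,[(c,s) for c,s in blobs(I[n],k)])
for k,a,b in(('blue',(192,228),(210,315)),('red',(217,236),(240,302)),('cap',(340,259),(322,228)),('tip',(291,256),(330,268))):
    print(k,tri(C['scene'],a,C['top'],b))
print(plane(C['scene'],[(275,300),(304,281),(350,312),(325,328)],.012), plane(C['scene'],[(291,256),(345,280)],.118))
print(plane(C['top'],[(192,318),(257,290),(202,345),(267,314)],.026))
```

```text
blue scene [(array([187.653, 223.887]), array([179, 209,  28,  35, 320], dtype=int32)), (array([611.373, 270.843]), array([606, 266,  13,   9,  51], dtype=int32)), (array([245.143, 411.762]), array([243, 408,   6,   9,  42], dtype=int32))]
blue top [(array([595.633, 113.636]), array([581, 101,  27,  34, 357], dtype=int32)), (array([210.823, 314.903]), array([201, 299,  21,  34, 288], dtype=int32))]
red scene [(array([260.607, 185.139]), array([254, 173,  14,  29, 280], dtype=int32)), (array([210.249, 232.965]), array([203, 220,  24,  31, 285], dtype=int32))]
red top [(array([239.539, 301.106]), array([229, 286,  22,  32, 330], dtype=int32))]
yellow scene [(array([292.11 , 199.897]), array([283, 195,  19,  10, 146], dtype=int32)), (array([339.534, 257.537]), array([331, 247,  19,  22, 324], dtype=int32))]
yellow top [(array([322.056, 226.293]), array([314, 218,  17,  18, 198], dtype=int32))]
blue (array([0.477, 0.286, 0.062]), np.float64(0.0016973260346827344))
red (array([0.489, 0.194, 0.061]), np.float64(0.002731733503564951))
cap (array([ 0.661, -0.119,  0.019]), np.float64(0.0016965316970487425))
tip (array([ 0.493, -0.083,  0.098]), np.float64(0.011923607702010515))
[[ 0.418 -0.096  0.012]
 [ 0.526 -0.101  0.012]
 [ 0.497 -0.274  0.012]
 [ 0.412 -0.263  0.012]] [[ 0.477 -0.104  0.118]
 [ 0.477 -0.272  0.118]]
[[0.5   0.34  0.026]
 [0.522 0.137 0.026]
 [0.412 0.332 0.026]
 [0.44  0.131 0.026]]
```

Call:
jog_arm(offsets="-0.03 0.03 -0.08 0.1 | -0.406 0.43 -0.117 0.402 | -0.406 0.43 -0.117 0.402 | -0.406 0.43 -0.117 0.402 | -0.406 0.43 -0.117 0.402 | -0.406 0.43 -0.117 0.402 | -0.406 0.43 -0.117 0.402 | -0.406 0.43 -0.117 0.402 | -0.406 0.43 -0.117 0.402 | -0.406 0.43 -0.117 0.402")

```text
t: 1.15
position: [0.4063, -0.1367, 0.3347]
tcp_rot: [3.141, 0.001, -3.141]
ft_force: [1.1, -0.1, 0.5]
width: 0.0871
grip_force: 0.0
```

Call:
jog_arm(offsets="-0.044 0.12 -0.015 0 | -0.044 0.12 -0.015 0 | -0.044 0.12 -0.015 0 | -0.044 0.12 -0.015 0 | -0.044 0.12 -0.015 0 | -0.044 0.12 -0.015 0", aperture=0.085)

```text
t: 1.75
position: [0.4498, -0.0193, 0.3491]
tcp_rot: [-3.141, -0.001, -3.142]
ft_force: [-0.1, 0.3, -0.1]
width: 0.0846
grip_force: 0.0
```

Run:
```python
from h import *
import pickle
c=env.calibration('wrist'); im=save('wrist','w1.png'); pickle.dump(c,open('pics/w1.pkl','wb')); ct=env.calibration('top')
t=save('top','top1.png'); save('scene','scene1.png')
for k in RNG: print(k,blobs(im,k,150))
```

```text
blue [(array([560.28486866, 222.90344062]), array([ 519,  185,   69,   79, 2703], dtype=int32)), (array([431.48854962, 393.7480916 ]), array([418, 386,  27,  15, 262], dtype=int32))]
red [(array([488.45497856, 232.75845641]), array([ 456,  198,   53,   73, 2099], dtype=int32))]
yellow [(array([257.04275862, 325.49931034]), array([239, 313,  36,  24, 725], dtype=int32)), (array([525.40125392, 405.54858934]), array([501, 396,  57,  23, 319], dtype=int32)), (array([581.10726644, 407.6816609 ]), array([556, 397,  53,  23, 289], dtype=int32)), (array([306.41798942, 407.34391534]), array([288, 401,  43,  17, 189], dtype=int32)), (array([383.38202247, 409.81460674]), array([368, 402,  32,  16, 178], dtype=int32))]
```

View pics/w1.png

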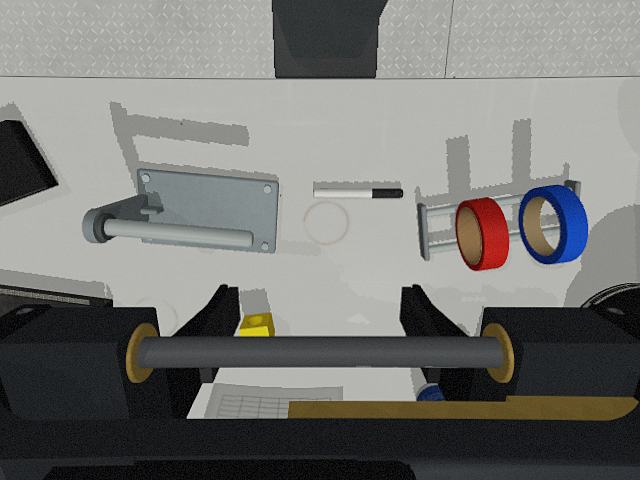

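The wrist view shows the hanger rod from its collar at (97,225) to the tip at (253,239), red at (482,234), blue at (553,224) and the cap at (257,325). The cap's hole faces the robot (-x). Next I'll measure the rolls and the rod.

Run:
```python
from h import *
import pickle
np.set_printoptions(precision=4,suppress=True)
cw=pickle.load(open('pics/w1.pkl','rb')); ct=env.calibration('top'); cs=env.calibration('scene')
R=lambda f: cv2.imread('pics/'+f)[:,:,::-1].copy()
W,T,S=R('w1.png'),R('top1.png'),R('scene1.png')
def hullc(im,k,near):
    m=mask(im,k); n,l,s,c=cv2.connectedComponentsWithStats(m)
    i=min([i for i in range(1,n) if s[i][4]>100],key=lambda i:np.hypot(*(c[i]-near)))
    p=np.argwhere(l==i)[:,::-1].astype(np.int32); M=cv2.moments(cv2.convexHull(p)); return (M['m10']/M['m00'],M['m01']/M['m00'])
pr={}
for k,a,b,d in(('blue',(560,223),(211,315),(188,224)),('red',(488,233),(239,301),(210,233))):
    u,v,w=hullc(W,k,a),hullc(T,k,b),hullc(S,k,d)
    print(k,u,v,w,tri(cw,u,ct,v),tri(cw,u,cs,w),tri(ct,v,cs,w))
    print(plane(cw,[u],.064 if k=='blue' else .06))
p=plane(cw,[(418,205),(427,205),(424,260),(432,260),(570,181),(580,181)],.026);print('cradle',p)
print('rod',plane(cw,[(97,225),(253,239)],.118),'base corners',plane(cw,[(138,170),(281,181),(274,252)],.012))
# rod edge scan
g=cv2.cvtColor(W,cv2.COLOR_RGB2GRAY)
for u in(130,160,190,220,245): print(u,g[212:256,u].tolist())
cv2.imwrite('pics/z1.png',np.hstack([cv2.resize(W[190:270,60:300],(720,240))[:,:,::-1]]))
b=[x for x in blobs(W,'yellow',150)][0]; 
cv2.imwrite('pics/z2.png',np.vstack([cv2.resize(W[180:270,70:290],(792,324),interpolation=3),cv2.resize(W[295:345,203:313],(594,270),interpolation=3) if 0 else cv2.copyMakeBorder(cv2.resize(W[300:350,210:310],(540,270),interpolation=3),0,0,0,252,0)])[:,:,::-1])
```

```text
blue (552.8884350654262, 224.04689509114286) (210.88667872212176, 315.10367691380344) (191.84905207583392, 226.2618190544756) (array([0.4749, 0.2829, 0.0663]), np.float64(0.0010274501128329186)) (array([0.4742, 0.2818, 0.0695]), np.float64(0.001703007117351808)) (array([0.4733, 0.2824, 0.0696]), np.float64(0.0005836469073472086))
[[0.476  0.2848 0.064 ]]
red (481.798528399767, 233.75136308294955) (239.4951206985105, 301.3030303030303) (213.73426110006625, 234.3750828363154) (array([0.4889, 0.1949, 0.0643]), np.float64(0.00034610853199482783)) (array([0.4856, 0.1957, 0.0679]), np.float64(0.006781759334346703)) (array([0.484 , 0.1957, 0.07  ]), np.float64(0.0045465343839471446))
[[0.4902 0.1971 0.06  ]]
cradle [[0.4579 0.1189 0.026 ]
 [0.4579 0.1315 0.026 ]
 [0.54   0.1349 0.026 ]
 [0.5399 0.1467 0.026 ]
 [0.4253 0.3216 0.026 ]
 [0.4254 0.3349 0.026 ]]
rod [[ 0.4637 -0.2738  0.118 ]
 [ 0.4803 -0.0968  0.118 ]] base corners [[ 0.4115 -0.2726  0.012 ]
 [ 0.4261 -0.0738  0.012 ]
 [ 0.5323 -0.088   0.012 ]]
130 [71, 69, 70, 63, 70, 69, 66, 65, 84, 111, 119, 122, 135, 139, 148, 158, 158, 16
[... 329 characters left out ...]
2, 179, 182, 179, 183, 180]
190 [134, 133, 135, 133, 131, 135, 132, 131, 133, 135, 130, 124, 130, 107, 102, 121, 123, 133, 139, 145, 152, 159, 164, 169, 174, 169, 166, 172, 169, 156, 137, 128, 129, 122, 133, 175, 184, 184, 181, 180, 180, 184, 179, 183]
220 [133, 129, 136, 134, 135, 135, 133, 133, 135, 135, 133, 134, 136, 135, 137, 118, 91, 103, 116, 127, 130, 138, 145, 151, 158, 164, 170, 170, 168, 168, 171, 162, 151, 132, 125, 131, 130, 171, 184, 184, 182, 184, 182, 183]
245 [143, 141, 139, 137, 144, 139, 139, 134, 136, 138, 139, 140, 141, 138, 141, 136, 138, 146, 107, 93, 110, 122, 126, 137, 142, 146, 154, 158, 165, 167, 166, 166, 174, 163, 150, 130, 129, 131, 124, 170, 187, 183, 180, 183]
```

View pics/z2.png

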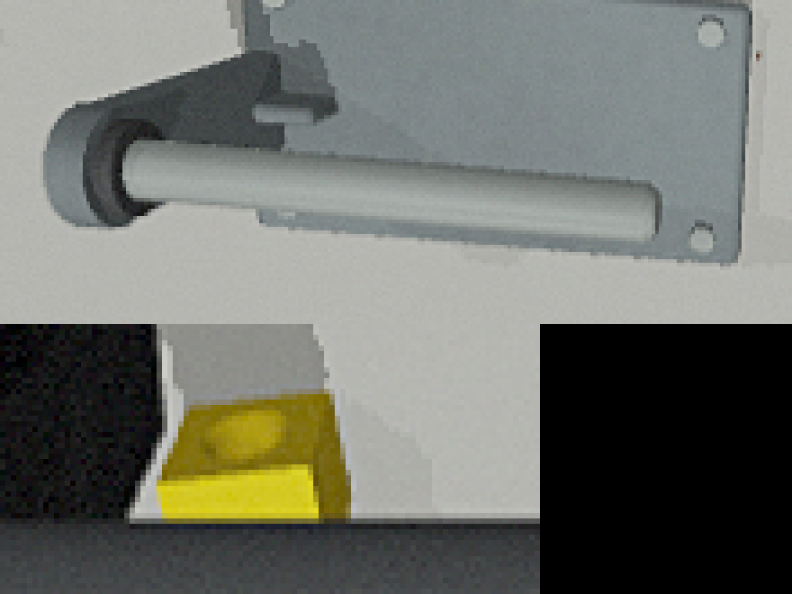

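Call:
jog_arm(offsets="-0.025 0.303 0.09 -0.16 | -0.025 0.303 0.09 -0.16 | -0.025 0.303 0.09 -0.16 | -0.025 0.303 0.09 -0.16 | -0.025 0.303 0.09 -0.16 | -0.025 0.303 0.09 -0.16 | -0.025 0.303 0.09 -0.16 | -0.025 0.303 0.12 -0.16 | -0.025 0.303 0.12 -0.16 | -0.025 0.303 0.12 -0.16", aperture=0.06)

```text
t: 2.9
position: [0.4754, 0.2832, 0.2297]
tcp_rot: [-3.14, -0.0, -2.982]
ft_force: [0.3, 0.5, 0.3]
width: 0.0602
grip_force: 0.0
```

Run:
```python
from h import *
import pickle
np.set_printoptions(precision=4,suppress=True)
cw=pickle.load(open('pics/w1.pkl','rb'))
print(plane(cw,[(160,230.5),(190,233.3),(220,236),(245,238.3),(252.5,238.5),(104,227)],.118))
c=env.calibration('wrist'); im=save('wrist','w2.png'); pickle.dump(c,open('pics/w2.pkl','wb'))
print(blobs(im,'blue',300)); print(proj(c,[[.475,.284,.115],[.473,.296,.115],[.477,.272,.115]]))
```

```text
[[ 0.4701 -0.2034  0.118 ]
 [ 0.4735 -0.1693  0.118 ]
 [ 0.4767 -0.135   0.118 ]
 [ 0.4795 -0.1061  0.118 ]
 [ 0.4797 -0.0974  0.118 ]
 [ 0.4661 -0.2664  0.118 ]]
[(array([316.9069, 228.3669]), array([ 303,  176,   29,  106, 2998], dtype=int32))]
[[320.421  243.4455]
 [335.3422 243.3766]
 [305.5043 243.5143]]
```

View pics/w2.png

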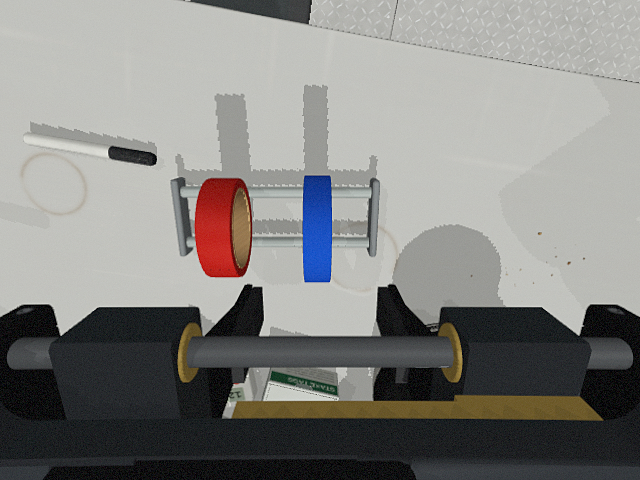

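The blue roll sits square between the fingers, about 3 px (roughly 3 mm) to the left. I'll descend and grip.

Call:
jog_arm(offsets="0 -0.003 0.05 0 | 0 -0.003 0.09 0 | 0 -0.003 0.115 0 | 0 -0.003 0.126 0 | 0 -0.003 0.126 0")

```text
t: 3.45
position: [0.4759, 0.2809, 0.1035]
tcp_rot: [-3.141, -0.0, -2.981]
ft_force: [-0.4, 0.1, -0.6]
width: 0.0597
grip_force: 0.0
```

Call:
jog_arm(offsets="0 0 0 0 | 0 0 0 0 | 0 0 0 0 | 0 0 0 0", aperture=0, force=20)

```text
t: 3.85
position: [0.4759, 0.2817, 0.1044]
tcp_rot: [3.14, 0.002, -2.981]
ft_force: [0.1, 0.5, 0.6]
width: 0.0356
grip_force: 0.0
```

Call:
jog_arm(offsets="0 0 -0.03 0 | 0 0 -0.07 0 | 0 0 -0.12 0 | 0 0 -0.126 0 | 0 0 -0.126 0")

```text
t: 4.35
position: [0.4761, 0.2821, 0.2318]
tcp_rot: [3.138, 0.004, -2.981]
ft_force: [-0.3, -0.1, -1.4]
width: 0.0023
grip_force: 0.0
```

The fingers close more slowly (about 0.06 m/s) than I allowed, so I lifted before they had closed. I'll reopen, descend and wait longer.

Call:
jog_arm(offsets="0 0 0 0 | 0 0 0 0 | 0 0 0 0 | 0 0 0 0 | 0 0 0 0 | 0 0 0 0 | 0 0 0 0 | 0 0 0 0 | 0 0 0 0", aperture=0.055)

```text
t: 5.25
position: [0.4756, 0.2814, 0.2294]
tcp_rot: [3.142, 0.0, -2.981]
ft_force: [0.5, 1.0, 0.2]
width: 0.0542
grip_force: 0.0
```

Call:
jog_arm(offsets="0 0 0.05 0 | 0 0 0.09 0 | 0 0 0.115 0 | 0 0 0.126 0 | 0 0 0.126 0")

```text
t: 5.75
position: [0.4752, 0.2809, 0.1022]
tcp_rot: [-3.14, -0.002, -2.981]
ft_force: [-0.4, 0.2, 0.1]
width: 0.0553
grip_force: 0.0
```

Call:
jog_arm(offsets="0 0 0 0 | 0 0 0 0 | 0 0 0 0 | 0 0 0 0 | 0 0 0 0 | 0 0 0 0 | 0 0 0 0 | 0 0 0 0", aperture=0, force=20)

```text
t: 6.55
position: [0.4758, 0.2816, 0.1039]
tcp_rot: [3.141, 0.001, -2.981]
ft_force: [-0.6, -0.2, 3.5]
width: 0.0236
grip_force: 20.0
```

Call:
jog_arm(offsets="0 0 -0.03 0 | 0 0 -0.08 0 | 0 0 -0.13 0 | 0 0 -0.146 0 | 0.039 -0.307 -0.146 0.25 | 0.039 -0.307 -0.146 0.25 | 0.039 -0.307 -0.146 0.25 | 0.039 -0.307 -0.146 0.25 | 0.039 -0.307 -0.146 0.25 | 0.039 -0.307 -0.146 0.25")

```text
t: 7.55
position: [0.4851, -0.0203, 0.2489]
tcp_rot: [3.141, -0.001, 3.053]
ft_force: [1.5, -0.5, -0.3]
width: 0.0238
grip_force: 20.0
```

Call:
jog_arm(offsets="0 0 0 0 | 0 0 0 0 | 0 0 0 0")

```text
t: 7.85
position: [0.4858, -0.0178, 0.249]
tcp_rot: [3.141, -0.001, 3.053]
ft_force: [0.1, 0.1, -0.2]
width: 0.0238
grip_force: 20.0
```

Run:
```python
from h import *
import pickle
c=env.calibration('wrist'); im=save('wrist','w3.png'); pickle.dump(c,open('pics/w3.pkl','wb'))
save('scene','s3.png')
```

```text
(no output)
```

View pics/w3.png

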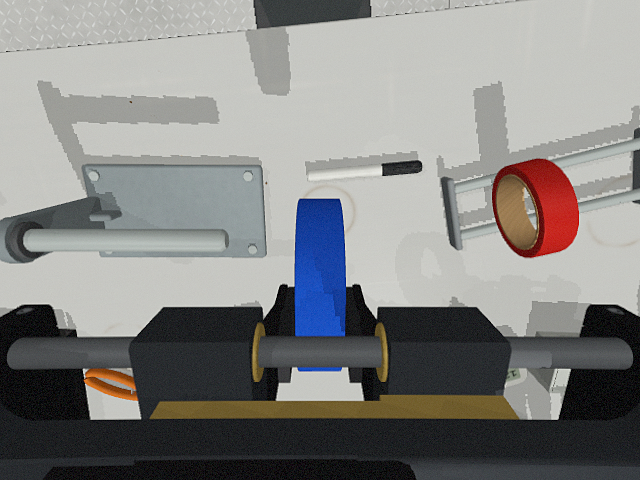

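Blue is held square, and the rod runs level in the tool view from its collar at (22,239) to the tip at (228,240). I'll measure the rod from this view.

Create rod.py:
```python
from h import *
import pickle,sys
np.set_printoptions(precision=4,suppress=True)
def rod(im,c,us,vc,h=22):
    g=cv2.GaussianBlur(cv2.cvtColor(im,cv2.COLOR_RGB2GRAY),(5,3),0).astype(float); out=[]
    for u in us:
        col=g[vc-h:vc+h,u]; d=np.diff(col); m=h
        print(u,col.astype(int)[::1].tolist())
```

Run:
```python
from rod import *
c=pickle.load(open('pics/w3.pkl','rb')); im=cv2.imread('pics/w3.png')[:,:,::-1].copy()
rod(im,c,(40,80,120,160,200,218),240,18)
g=cv2.cvtColor(im,cv2.COLOR_RGB2GRAY);print(g[240,216:240].tolist(),g[240,10:36].tolist())
```

```text
40 [71, 67, 56, 45, 39, 38, 61, 103, 128, 133, 137, 142, 149, 155, 162, 168, 171, 172, 175, 179, 182, 184, 185, 184, 182, 181, 179, 175, 160, 120, 68, 45, 48, 70, 117, 170]
80 [80, 80, 80, 80, 80, 79, 88, 108, 124, 132, 137, 141, 148, 155, 160, 166, 171, 174, 177, 181, 185, 186, 186, 184, 183, 183, 180, 173, 168, 177, 192, 198, 198, 198, 198, 198]
120 [142, 141, 143, 144, 144, 143, 133, 121, 121, 131, 138, 143, 148, 154, 161, 166, 171, 175, 179, 184, 187, 188, 186, 184, 183, 185, 185, 179, 170, 159, 152, 151, 150, 147, 152, 176]
160 [150, 150, 151, 150, 149, 146, 135, 119, 118, 129, 137, 142, 147, 152, 158, 164, 169, 172, 176, 181, 186, 188, 187, 183, 182, 185, 187, 181, 171, 157, 146, 143, 143, 140, 148, 176]
200 [150, 151, 151, 151, 151, 150, 140, 121, 116, 125, 133, 138, 143, 148, 154, 160, 165, 168, 172, 177, 182, 186, 186, 183, 182, 185, 186, 181, 172, 159, 146, 141, 141, 140, 147, 172]
218 [153, 152, 152, 152, 153, 152, 141, 122, 115, 123, 131, 136, 141, 148, 153, 157, 162, 165, 170, 175, 180, 184, 185, 182, 182, 185, 186, 181, 172, 159, 147, 143, 143, 142, 149, 174]
[169, 171, 166, 172, 168, 170, 169, 163, 146, 95, 93, 97, 99, 147, 145, 145, 146, 147, 144, 145, 143, 148, 147, 146] [78, 79, 82, 87, 89, 95, 73, 49, 44, 40, 50, 43, 43, 136, 176, 168, 165, 166, 176, 177, 176, 176, 175, 174, 175, 177]
```

Run:
```python
from rod import *
c=pickle.load(open('pics/w3.pkl','rb'))
p=plane(c,[(40,239.8),(218,239.9),(228.5,239.9),(22.7,239.8)],.118);print(p);d=p[1]-p[0];print(np.arctan2(-d[0],d[1]),np.linalg.norm(p[2]-p[3]))
print(env.get_obs()['position'],env.get_obs()['tcp_rot'])
R=[p for p in plane(c,[(537,207)],.06)];print('red',R)
yaw=3.053;tx=np.array([np.cos(yaw),np.sin(yaw)]);ty=np.array([np.sin(yaw),-np.cos(yaw)])
D=p[2,:2]-[.4858,-.0178];print('tip in tool',D@tx,D@ty)
```

```text
[[ 0.4662 -0.2547  0.118 ]
 [ 0.4796 -0.1047  0.118 ]
 [ 0.4803 -0.0958  0.118 ]
 [ 0.4649 -0.269   0.118 ]]
-0.08887526692489399 0.1738978655143823
[ 0.4859 -0.0172  0.2492] [ 3.1415 -0.0004  3.0544]
red [array([0.4897, 0.2007, 0.06  ])]
tip in tool -0.0014674233263119382 -0.0781417805893783
```

Call:
jog_arm(offsets="-0.001 0 0.04 0 | -0.001 0 0.08 0 | -0.001 0 0.091 0 | -0.001 0 0.091 0 | -0.001 -0.03 0.091 0 | -0.001 -0.06 0.091 0 | -0.001 -0.09 0.091 0 | -0.001 -0.12 0.091 0")

```text
t: 8.75
position: [0.478, -0.1388, 0.1611]
tcp_rot: [-3.141, 0.005, 3.054]
ft_force: [0.1, -0.2, -0.1]
width: 0.024
grip_force: 20.0
```

Call:
jog_arm(offsets="0 -0.03 0 0 | 0 -0.06 0 0 | 0 -0.084 0 0 | 0 -0.084 0 0")

```text
t: 9.15
position: [0.4702, -0.2239, 0.1608]
tcp_rot: [-3.14, 0.004, 3.05]
ft_force: [0.1, 0.0, -0.2]
width: 0.0237
grip_force: 20.0
```

Run:
```python
from h import *
import pickle
c=env.calibration('wrist'); im=save('wrist','w4.png'); pickle.dump(c,open('pics/w4.pkl','wb'))
s=save('scene','s4.png'); cv2.imwrite('pics/v4.png',np.hstack([cv2.resize(im,(400,300)),cv2.resize(s[200:350,220:420],(400,300))])[:,:,::-1])
```

```text
(no output)
```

View pics/v4.png

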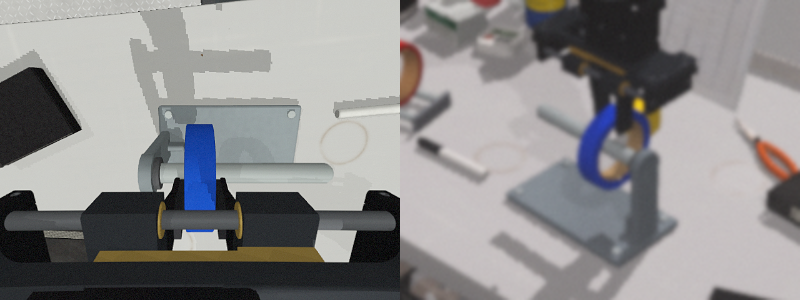

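The blue roll is on the rod next to the upright, with the rod through its hole. I'll lower it, release and rise.

Call:
jog_arm(offsets="0 0 0.01 0 | 0 0 0.017 0 | 0 0 0.017 0")

```text
t: 9.55
position: [0.4679, -0.2208, 0.14]
tcp_rot: [3.141, -0.003, 3.054]
ft_force: [0.7, 0.2, -1.2]
width: 0.0239
grip_force: 20.0
```

Call:
jog_arm(offsets="0 0 0 0 | 0 0 0 0 | 0 0 0 0 | 0 0 0 0 | 0 0 0 0", aperture=0.042)

```text
t: 10.05
position: [0.4688, -0.2218, 0.1416]
tcp_rot: [-3.142, 0.0, 3.052]
ft_force: [1.1, 0.5, -0.7]
width: 0.0412
grip_force: 0.0
```

Call:
jog_arm(offsets="0 0 -0.02 0 | 0 0 -0.06 0 | 0 0 -0.11 0 | 0 0 -0.11 0")

```text
t: 10.45
position: [0.4725, -0.2232, 0.259]
tcp_rot: [-3.138, 0.015, 3.054]
ft_force: [0.1, -0.4, -0.5]
width: 0.0421
grip_force: 0.0
```

Call:
jog_arm(offsets="0.017 0.419 0 -0.25 | 0.017 0.419 0 -0.25 | 0.017 0.419 0 -0.25 | 0.017 0.419 0 -0.25 | 0.017 0.419 0 -0.25 | 0.017 0.419 0 -0.25 | 0.017 0.419 0 -0.25 | 0.017 0.419 0 -0.25 | 0.017 0.419 0 -0.25 | 0.017 0.419 0 -0.25", aperture=0.06)

```text
t: 11.45
position: [0.4891, 0.1994, 0.2509]
tcp_rot: [-3.142, -0.0, -2.977]
ft_force: [0.4, -0.7, -0.4]
width: 0.0597
grip_force: 0.0
```

Call:
jog_arm(offsets="0 0 0 0 | 0 0 0 0")

```text
t: 11.65
position: [0.489, 0.1958, 0.2514]
tcp_rot: [-3.141, -0.0, -2.982]
ft_force: [-0.2, -0.7, -0.5]
width: 0.0602
grip_force: 0.0
```

```bash
python3 - <<'E'
from rod import *
c=env.calibration('wrist'); im=save('wrist','w5.png'); pickle.dump(c,open('pics/w5.pkl','wb'))
o=env.get_obs();print(o['position'],o['tcp_rot'])
b=[x for x in blobs(im,'red',400)];print(b)
p=plane(c,[b[0][0]],.065);print(p)
print(plane(c,[b[0][1][:2]],.108),plane(c,[b[0][1][:2]+b[0][1][2:4]],.108))
save('scene','s5.png');save('top','t5.png')
m=mask(im,'red');q=np.argwhere(m)[:,::-1].astype(np.int32);q=q[np.hypot(*(q-b[0][0]).T)<70];print(cv2.minAreaRect(q))
E
```

```text
[0.4891 0.1958 0.2515] [-3.1415 -0.     -2.9825]
[(array([317.4141, 222.4011]), array([ 301,  177,   33,   92, 2927], dtype=int32))]
[[0.489  0.1938 0.065 ]]
[[0.4416 0.1724 0.108 ]] [[0.5198 0.2145 0.108 ]]
((317.0, 222.5), (91.0, 32.0), 90.0)
```

Call:
jog_arm(offsets="0 -0.002 0.05 0 | 0 -0.002 0.1 0 | 0 -0.002 0.13 0 | 0 -0.002 0.1515 0 | 0 -0.002 0.1515 0")

```text
t: 12.3
position: [0.4877, 0.193, 0.097]
tcp_rot: [-3.138, -0.006, -2.983]
ft_force: [-0.6, 0.4, 0.4]
width: 0.0599
grip_force: 0.0
```

Call:
jog_arm(offsets="0 0 0 0 | 0 0 0 0 | 0 0 0 0 | 0 0 0 0 | 0 0 0 0 | 0 0 0 0 | 0 0 0 0 | 0 0 0 0", aperture=0, force=20)

```text
t: 13.1
position: [0.4898, 0.1954, 0.1006]
tcp_rot: [3.141, 0.001, -2.98]
ft_force: [-0.8, -0.3, 5.5]
width: 0.0299
grip_force: 19.9
```

Call:
jog_arm(offsets="0 0 -0.03 0 | 0 0 -0.0575 0 | 0 0 -0.0575 0 | 0.035 -0.205 -0.0575 0.25 | 0.035 -0.205 -0.0575 0.25 | 0.035 -0.205 -0.0575 0.25 | 0.035 -0.205 -0.0575 0.25 | 0.035 -0.205 -0.0575 0.25 | 0.035 -0.205 -0.0575 0.25 | 0.035 -0.205 -0.0575 0.25")

```text
t: 14.1
position: [0.4875, -0.0124, 0.1567]
tcp_rot: [-3.142, -0.001, 3.052]
ft_force: [0.2, 0.1, -0.4]
width: 0.0295
grip_force: 20.0
```

Run:
```python
from rod import *
c=env.calibration('wrist'); im=save('wrist','w6.png'); pickle.dump(c,open('pics/w6.pkl','wb'))
o=env.get_obs();print(o['position'],o['tcp_rot'])
s=cv2.imread('pics/s5.png')[:,:,::-1]
cv2.imwrite('pics/v6.png',np.hstack([cv2.resize(im,(400,300)),cv2.resize(s[200:350,220:420],(400,300))])[:,:,::-1])
```

```text
[ 0.4877 -0.0119  0.1569] [ 3.1415 -0.0006  3.0534]
```

View pics/v6.png

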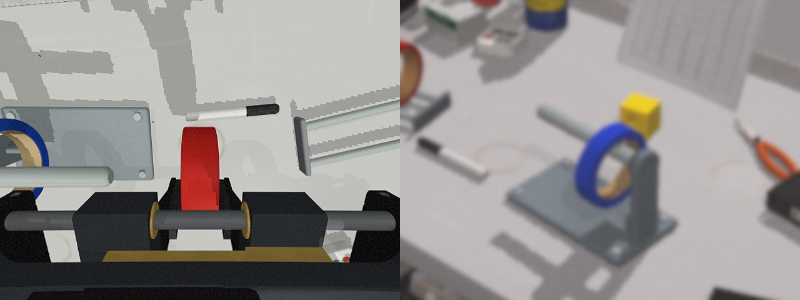

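Blue hangs on the rod and red is held square in front of the tip. I'll thread red on.

Call:
jog_arm(offsets="0 -0.03 0 0 | 0 -0.06 0 0 | 0 -0.09 0 0 | 0 -0.12 0 0 | 0 -0.146 0 0 | 0 -0.146 0 0 | 0 -0.146 0 0 | 0 -0.146 0.015 0 | 0 -0.146 0.015 0")

```text
t: 15.05
position: [0.4738, -0.1566, 0.1409]
tcp_rot: [3.141, -0.004, 3.054]
ft_force: [-0.7, 0.4, -1.3]
width: 0.03
grip_force: 20.0
```

Call:
jog_arm(offsets="0 0 0 0 | 0 0 0 0 | 0 0 0 0 | 0 0 0 0 | 0 0 0 0", aperture=0.045)

```text
t: 15.55
position: [0.4748, -0.1582, 0.1427]
tcp_rot: [3.142, 0.001, 3.052]
ft_force: [0.6, 0.8, -0.3]
width: 0.0444
grip_force: 0.0
```

Call:
jog_arm(offsets="0 0 -0.02 0 | 0 0 -0.06 0 | 0 0 -0.11 0 | 0 0 -0.16 0 | 0 0 -0.21 0 | 0 0 -0.21 0")

```text
t: 16.15
position: [0.4774, -0.1593, 0.3607]
tcp_rot: [-3.14, 0.016, 3.053]
ft_force: [0.4, 0.5, -0.4]
width: 0.045
grip_force: 0.0
```

Run:
```python
from rod import *
c=env.calibration('wrist'); im=save('wrist','w7.png'); pickle.dump(c,open('pics/w7.pkl','wb'))
o=env.get_obs();print(o['position'],o['tcp_rot'])
s=save('scene','s7.png')
cv2.imwrite('pics/v7.png',np.hstack([cv2.resize(im,(400,300)),cv2.resize(s[200:350,220:420],(400,300))])[:,:,::-1])
```

```text
[ 0.476  -0.1585  0.3565] [3.1414 0.0092 3.0523]
```

View pics/v7.png

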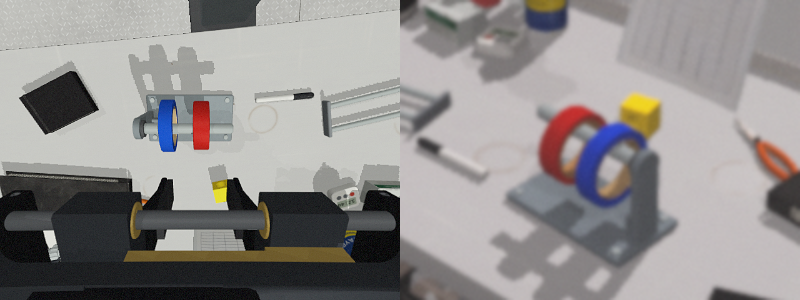

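Both rolls hang, with blue next to the upright. Next I'll look at the cap.

Call:
jog_arm(offsets="-0.175 0.055 0.05 0 | -0.175 0.055 0.1 0 | -0.175 0.055 0.1 0 | -0.175 0.055 0.1 0 | -0.175 0.055 0.1 0 | -0.175 0.055 0.1 0 | -0.175 0.055 0.1 0", aperture=0.07)

```text
t: 16.95
position: [0.6532, -0.1194, 0.2524]
tcp_rot: [-3.141, -0.001, 3.052]
ft_force: [-0.4, 0.5, 0.5]
width: 0.0698
grip_force: 0.0
```

Run:
```python
from rod import *
c=env.calibration('wrist'); im=save('wrist','w8.png'); pickle.dump(c,open('pics/w8.pkl','wb'))
o=env.get_obs();print(o['position'],o['tcp_rot'])
b=blobs(im,'yellow',300);print(b)
x,y=[int(v) for v in b[0][0]]; cv2.imwrite('pics/v8.png',cv2.resize(im[y-60:y+60,x-80:x+80],(800,600),interpolation=3)[:,:,::-1]);print(x-80,y-60)
```

```text
[ 0.6532 -0.1195  0.2536] [-3.1413  0.0012  3.0521]
[(array([320.4026, 221.9845]), array([ 298,  199,   46,   47, 1617], dtype=int32)), (array([585.8997, 307.228 ]), array([568, 299,  47,  23, 329], dtype=int32)), (array([533.0047, 407.0516]), array([495, 396,  86,  23, 639], dtype=int32)), (array([448.423 , 409.1992]), array([410, 399,  79,  20, 487], dtype=int32)), (array([302.3703, 410.1627]), array([256, 401,  92,  17, 424], dtype=int32))]
240 161
```

View pics/v8.png

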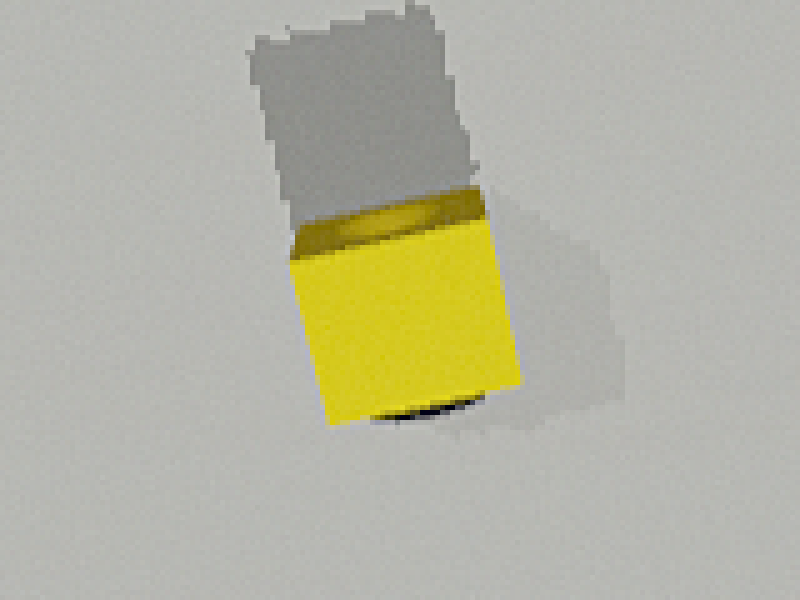

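The top view of the cap has corners in the crop at (290,261), (487,219), (521,383) and (330,425). The mouth is on the upper side, toward the robot, and the black disc is on the far side.

Run:
```python
from rod import *
c=pickle.load(open('pics/w8.pkl','rb'))
q=np.array([(290,261),(487,219),(521,383),(330,425)])/5+[240,161]
p=plane(c,q,.044)[:,:2];ctr=p.mean(0);print(p,ctr,[np.linalg.norm(p[i]-p[i-1]) for i in range(4)])
x=(p[2]+p[3]-p[0]-p[1]);y=(p[1]+p[2]-p[0]-p[3]);print('cap +x ang',np.arctan2(x[1],x[0]),np.arctan2(-y[0],y[1]))
o=env.get_obs();yaw=o['tcp_rot'][2];tx=np.array([np.cos(yaw),np.sin(yaw)]);ty=np.array([np.sin(yaw),-np.cos(yaw)])
D=ctr-o['position'][:2];print(D@tx,D@ty,yaw)
```

```text
[[ 0.6459 -0.1418]
 [ 0.6405 -0.099 ]
 [ 0.6775 -0.0943]
 [ 0.6834 -0.137 ]] [ 0.6618 -0.118 ] [np.float64(0.03783534692407071), np.float64(0.04310937933276871), np.float64(0.037255218295418176), np.float64(0.04313641343180236)]
cap +x ang 0.12782985550856502 0.13060577321762884
-0.008446122113415425 0.0022755590941916874 3.0520805524845485
```

Call:
jog_arm(offsets="-0.0085 0.0023 0.03 -0.11 | -0.0085 0.0023 0.06 -0.22 | -0.0085 0.0023 0.11 -0.22 | -0.0085 0.0023 0.16 -0.22 | -0.0085 0.0023 0.2 -0.22 | -0.0085 0.0023 0.225 -0.22 | -0.0085 0.0023 0.2335 -0.22 | -0.0085 0.0023 0.2335 -0.22 | -0.0085 0.0023 0.2335 -0.22")

```text
t: 17.9
position: [0.664, -0.1177, 0.0217]
tcp_rot: [-3.141, 0.005, -3.01]
ft_force: [0.1, 0.3, 0.3]
width: 0.0703
grip_force: 0.0
```

Call:
jog_arm(offsets="0 0 0 0 | 0 0 0 0 | 0 0 0 0 | 0 0 0 0 | 0 0 0 0 | 0 0 0 0 | 0 0 0 0 | 0 0 0 0", aperture=0, force=25)

```text
t: 18.7
position: [0.6628, -0.1175, 0.0193]
tcp_rot: [-3.141, 0.0, -3.011]
ft_force: [-0.4, 0.2, 3.5]
width: 0.0438
grip_force: 25.0
```

Run:
```python
from h import *
np.set_printoptions(precision=4,suppress=True)
o=env.get_obs();print(o['position'],o['tcp_rot'],o['joint_positions'],o['width'])
```

```text
[ 0.6628 -0.1175  0.0193] [-3.1414  0.0004 -3.0106] [ 0.0643  0.664  -0.0966  0.0002 -0.8098 -1.5042] 0.04382513931697021
```

Call:
jog_arm(offsets="0 0 -0.03 0 | 0 0 -0.07 0 | 0.04 0.03 -0.096 -0.15 | 0.08 0.06 -0.096 -0.3 | 0.12 0.0861 -0.096 -0.45 | 0.1688 0.0861 -0.096 -0.6 | 0.1688 0.0861 -0.096 -0.75 | 0.1688 0.0861 -0.096 -0.9 | 0.1688 0.0861 -0.096 -0.9")

```text
t: 19.6
position: [0.4835, -0.0541, 0.1148]
tcp_rot: [3.142, 0.0, -2.111]
ft_force: [0.6, 0.1, 0.1]
width: 0.044
grip_force: 25.0
```

Call:
jog_arm(offsets="0 0 0 -0.15 | 0 0 0 -0.3 | 0 0 0 -0.451 | 0 0 0 -0.451 | 0 0 0 -0.451")

```text
t: 20.1
position: [0.484, -0.0542, 0.1145]
tcp_rot: [3.141, -0.0, -1.665]
ft_force: [-0.3, 0.4, -0.6]
width: 0.0437
grip_force: 25.0
```

Run:
```python
from rod import *
c=env.calibration('wrist'); im=save('wrist','w9.png'); pickle.dump(c,open('pics/w9.pkl','wb'))
o=env.get_obs();print(o['position'],o['tcp_rot'],o['width'],o['joint_positions'])
yaw=o['tcp_rot'][2];tx=np.array([np.cos(yaw),np.sin(yaw)]);ty=np.array([np.sin(yaw),-np.cos(yaw)])
D=np.array([.4803,-.098])-o['position'][:2];print('tip in tool',D@tx,D@ty)
```

```text
[ 0.484  -0.0542  0.1146] [ 3.1411 -0.     -1.6642] 0.043351479544319185 [ 0.2227  0.2815 -0.487  -0.0002 -0.8028 -0.3159]
tip in tool 0.043945597069505064 -0.0004329053858113177
```

View pics/w9.png

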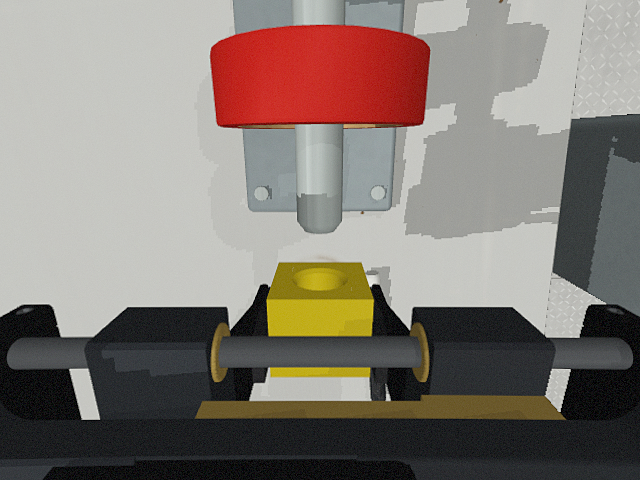

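The rod centre is at u≈320 (297–343) and the cap hole is also centred at u≈320, so they are aligned sideways. I'll raise the cap 0.7 mm and slide it on gently.

Call:
jog_arm(offsets="0 0 -0.0007 0 | 0.01 0 -0.0007 0 | 0.02 0 -0.0007 0 | 0.025 0 -0.0007 0 | 0.03 0 -0.0007 0 | 0.035 0 -0.0007 0 | 0.035 0 -0.0007 0")

```text
t: 20.85
position: [0.4807, -0.0897, 0.1156]
tcp_rot: [3.142, 0.0, -1.661]
ft_force: [-0.6, 0.4, -1.6]
width: 0.0441
grip_force: 25.0
```

Call:
jog_arm(offsets="0.005 0 0 0 | 0.01 0 0 0 | 0.015 0 0 0 | 0.015 0 0 0")

```text
t: 21.25
position: [0.4794, -0.1044, 0.1156]
tcp_rot: [3.142, -0.0, -1.66]
ft_force: [-0.9, -0.1, -0.6]
width: 0.0438
grip_force: 25.0
```

Call:
jog_arm(offsets="0.003 0 0 0 | 0.005 0 0 0 | 0.005 0 0 0")

```text
t: 21.55
position: [0.4792, -0.1079, 0.1156]
tcp_rot: [-3.141, 0.002, -1.66]
ft_force: [-0.1, 5.8, 0.7]
width: 0.0436
grip_force: 25.0
```

Call:
jog_arm(offsets="0.002 0 0 0 | 0.003 0 0 0 | 0.003 0 0 0 | 0.003 0 0 0")

```text
t: 21.95
position: [0.4792, -0.1081, 0.1155]
tcp_rot: [-3.14, 0.006, -1.66]
ft_force: [-1.7, 19.1, 1.4]
width: 0.0437
grip_force: 25.0
```

Run:
```python
from h import *
im=save('wrist','w10.png'); s=save('scene','s10.png')
cv2.imwrite('pics/v10.png',np.hstack([cv2.resize(im,(400,300)),cv2.resize(s[200:350,220:420],(400,300))])[:,:,::-1])
```

```text
(no output)
```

View pics/v10.png

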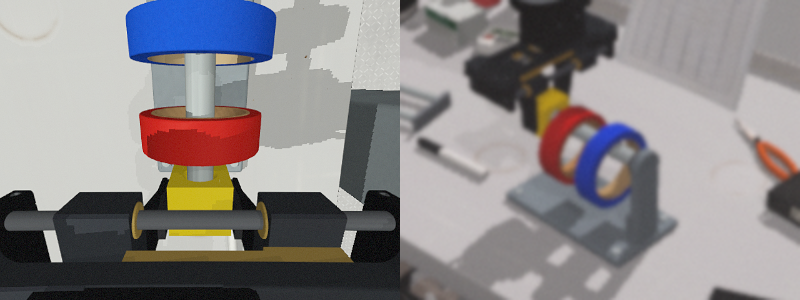

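The cap stops hard at 19 N, which matches the full depth. I'll relieve the push, release and rise.

Call:
jog_arm(offsets="-0.0015 0 0 0 | -0.0025 0 0 0 | -0.0025 0 0 0")

```text
t: 22.35
position: [0.4792, -0.1079, 0.1156]
tcp_rot: [-3.141, 0.002, -1.659]
ft_force: [-1.0, 9.1, 0.7]
width: 0.0437
grip_force: 25.0
```

Call:
jog_arm(offsets="0 0 0 0 | 0 0 0 0 | 0 0 0 0 | 0 0 0 0 | 0 0 0 0 | 0 0 0 0 | 0 0 0 0", aperture=0.075)

```text
t: 23.05
position: [0.479, -0.1095, 0.1156]
tcp_rot: [3.142, -0.0, -1.66]
ft_force: [0.8, 0.6, -0.4]
width: 0.0746
grip_force: 0.0
```

Call:
jog_arm(offsets="0 0 -0.02 0 | 0 0 -0.06 0 | 0 0 -0.11 0 | 0 0 -0.15 0 | -0.08 0 -0.2 0 | -0.08 0 -0.2 0 | -0.08 0 -0.2 0 | -0.08 0 -0.2 0")

```text
t: 23.85
position: [0.486, -0.0291, 0.3157]
tcp_rot: [-3.141, 0.001, -1.658]
ft_force: [-0.7, 0.2, -0.1]
width: 0.0752
grip_force: 0.0
```

Run:
```python
from h import *
im=save('wrist','w11.png'); s=save('scene','s11.png')
cv2.imwrite('pics/v11.png',np.hstack([cv2.resize(im[:300,120:520],(400,300)),cv2.resize(s[200:350,220:420],(400,300))])[:,:,::-1])
```

```text
(no output)
```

View pics/v11.png

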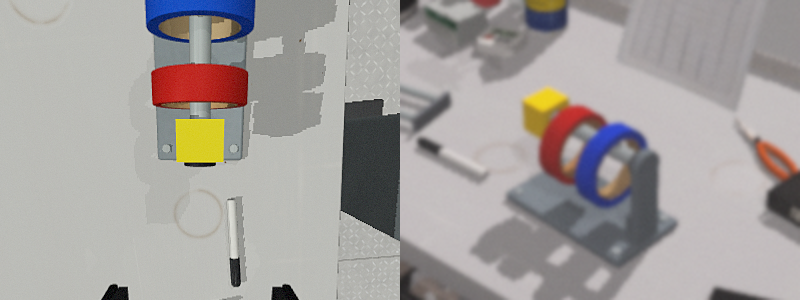

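Both rolls hang in the right order, the cap is home and straight on the rod, and the gripper is clear. I'll hand the job in.

```bash
python3 -c "
from plant import env
print(env.sign_off())"
```

```text
the job is handed in; nothing more can be done
None
```

The job is handed in after about 24 s: the blue roll hangs next to the upright, red is outside it, the yellow cap is pushed fully home and released, and the other things on the bench were left alone.

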